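# Roll a bearing sleeve up the loading ramp to its stop

## Task

Push the steel bearing sleeve that lies in the ramp slowly up the slope with your fingers behind it, until it sits in the green seat against the orange stop, then move away. It must stay on the ramp: do not pick it up, do not flick or fling it, and do not let it roll back down. Leave everything else on the bench where it stands.

Things in the scene. Friction and masses are not known exactly. Their poses are not given: they have to be found in the camera images.
- ramp: Fixed loading ramp, 360 x 120 mm base; place and direction vary. Origin: middle of its underside, on the table. +x points uphill to the stop, y across, z up. Running channel 82 mm wide between aluminium rails (6 mm thick) that stand 12 mm above the white landing and slope, 18 mm above the green seat floor. Hard smooth plastic, low friction.
- foot (a point): Foot of the slope, mid-channel, on the surface: ramp x = -65 mm, 20 mm above the table. Downhill of it a level white landing (height 20 mm) runs back to a dark end lip, whose face is at ramp x = -165 mm; the lip is 10 mm thick and 8 mm higher than the landing. Uphill of it the white slope rises at 8 degrees.
- crest (a point): Upper end of the slope, mid-channel, on the surface: ramp x = 105 mm, 43.9 mm above the table. Beyond it lies the green seat, a pocket 4 mm deep (level floor at 39.9 mm) that ends at the orange stop's face at ramp x = 142 mm; the stop's top is 76 mm above the table.
- seat (a point): Where the sleeve's centre belongs: ramp x = 119 mm, 61.9 mm above the table, mid-channel. Touching the stop, the sleeve's centre is at ramp x = 120 mm; the pocket leaves it about 2 mm of play, and once over the crest it drops in and stays.
- sleeve: Steel bearing sleeve to be pushed: smooth cylinder, 44 mm diameter, 76 mm long, black bores, two brass bands, about 0.45 kg (varies). Lies across the channel, at first at rest on the landing, 25 mm or more clear of the end lip. Rolls very freely: let go on the slope, it runs back. Origin: its centre, on the axis, 22 mm above its support. Its y is the cylinder's axis; x and z turn as it rolls.
- spare: Spare sleeve of the same make (44 mm diameter, 76 mm tall) standing upright on the table beside the ramp; leave it alone. Origin: centre of its foot.
- starnut: Black plastic star nut, 34 mm across, 16 mm high, on the table on the other side of the ramp; leave it alone. Origin: centre of its underside.
- unit_a: Assembled unit: white base disc 84 mm in diameter, rods, white top disc and steel shaft, 189 mm tall, to the left; leave it alone. Origin: centre of its underside.
- unit_b: Second assembled unit, the same as the first; leave it alone. Origin: centre of its underside.
- flask: Grey drinking flask, 72 mm in diameter, 200 mm tall, to the left; leave it alone. Origin: centre of its underside.
- tub: Small yellow open tub, 80 x 80 x 55 mm, to the right; leave it alone. Origin: centre of its underside.
- driver: Screwdriver lying on the table to the right, about 200 mm long; leave it alone. Its x axis runs along it.
Mind the look-alikes: they are no part of the job. What is shaped like the sleeve but blue is not meant.

How it is judged (in metres and radians):
On the way:
1. the fingers push the sleeve up along the slope (x of sleeve in the frame of ramp between -0.04 and 0.09 m and contact force between the fingers and sleeve above 0.05 N), for 0.1 s.
At the end, for the whole second after the job is handed in: the sleeve lies at rest in the seat, across the channel, within 6 mm of touching the stop (x of sleeve in the frame of ramp between 0.114 and 0.124 m and z of sleeve in the frame of ramp between 0.058 and 0.066 m and y of sleeve in the frame of ramp between -0.007 and 0.007 m and angle between the y axis of sleeve and the y axis of ramp, either way round below 0.1 rad and linear speed of sleeve below 0.02 m/s).
It fails at once if the sleeve has rolled back against the end lip (x of sleeve in the frame of ramp below -0.14 m).
It fails at once if the sleeve runs free, flung up or rolling back, at over 0.3 m/s on the ramp (x of sleeve in the frame of ramp below 0.095 m and linear speed of sleeve above 0.3 m/s).
It fails at once if the sleeve is lifted off the ramp (more than about 14 mm), turned askew or pushed out of the channel ((x of sleeve in the frame of ramp below -0.07 m and z of sleeve in the frame of ramp above 0.056 m) or (x of sleeve in the frame of ramp below 0.02 m and z of sleeve in the frame of ramp above 0.068 m) or z of sleeve in the frame of ramp above 0.081 m or angle between the y axis of sleeve and the y axis of ramp, either way round above 0.3 rad or y of sleeve in the frame of ramp above 0.02 m or y of sleeve in the frame of ramp below -0.02 m).
It fails at once if anything else on the bench is moved more than 15 mm (distance of any of spare, starnut, unit_a, unit_b, flask, tub, driver from where it was at the start of the episode above 0.015 m).
It also fails if it takes over 40 s, if anything falls off the work surface, if the arm or the gripper's body presses on something with over 40 N, if the wrist force passes 120 N, or if a joint passes its speed limit or range.

## Robot

A 7-joint arm with a two-finger parallel gripper is mounted at the origin on the work surface. World frame = base frame: x ahead of the robot, y to its left, z up, the work surface at z = 0. Lengths are in mm, angles in rad, forces in N, time in s.
With the tool pointing down it reaches from about 400 to 875 mm from the base axis. Payload 19.3 kg.
Tool frame: the origin (TCP) lies midway between the tips of the shut fingers; the grasp point (between the pads) lies 19 mm behind it; z points along the fingers, y is the line along which they close (so a half turn about z gives the same grasp; the last joint's range is limited). The gripper opens to 85 mm and grips with 20 to 120 N. Pads are 22 mm wide; open, the fingers measure 114 mm over their backs; the gripper's body (76 mm by 85 mm) begins 54 mm behind the grasp point. The pads swing forward as they close: fully open they stand 13 mm farther back than shut.
Start: joints at [-1.339, 0.521, -0.036, 1.599, 0.021, 1.021, -0.113], TCP at [185.793, 596.737, 231.291] pointing down, gripper open.
Joint ranges: [-2.91, 2.91], [-0.3, 2.13], [-1.5, 1.42], [0.17, 2.43], [-1.26, 4.41], [0.16, 1.93], [-2.52, 2.52]. Speed limits (rad/s): [1.89, 1.89, 2.39, 2.39, 3.01, 3.01, 3.01].

## Interface

Orientations are given as a unit quaternion [w, x, y, z].
In Python, from cell import read_state, grab_frame, sign_off gives the robot as it stands. The module is installed in compiled form; this text tells all that it offers.
- The arm moves only by the shell command python3 -m crank 'ROWS' [FORCE]. ROWS is JSON, a list of rows, each a list of 7 numbers: the opening, from 0 (shut) to 1 (fully open), then the shift along the tool's x, y, z in cm, then the turn, a rotation vector about the tool's x, y, z in degrees. A call has 1 to 8 rows; each row shifts and turns the commanded pose from where the row before left it, along the tool's axes as they then stand; what a row does not reach is not made up. A row lasts 1/12 s, in which the tool goes at most 41.7 mm and 7.16 degrees, less where a joint would pass 70% of its speed; a pose out of reach is approached as far as the arm can. A call with a gripper value outside its range is refused whole. The fingers move at their own pace and stop on an object; FORCE is the grip in N (left out, the last holds). Time passes only in rows, so rows that do not move let the fingers close. It gives the time, the measured TCP pose, the force, the opening and the grip force at its end, in the units of the state.
- read_state(): the state, without advancing time (a new reading comes with each control period).
- grab_frame(name): name is "side" or "top"; returns a dict with "img" (480x640x3 uint8, blue, green, red), "fx", "fy", "cx", "cy" (pixels), "view" (4x4, takes a point from world to camera coordinates). Camera axes: x right, y down, z forward; pixel columns grow to the right and rows downward; lengths in mm; the calibration is good to about 2 mm. A picture is of the moment at which its call begins. There is no depth.
- sign_off(): hands the job in; it is judged then, once.
The state is a dict: "time": time; "qpos": joint angles; "qvel": joint speeds; "joint_torque": joint torques, N m; "tcp_pos": TCP position; "ee_rot": TCP orientation; "contact_force": force on the tool from outside, world axes, zero at the start; "torque": the same for the moment, N m; "opening": finger opening in mm; "gripper_force": force on a finger pad.
Only numpy, scipy, OpenCV 4.12 (cv2) and the standard library are available. Lean on these libraries where they do the work, as an engineer would, in place of code of your own. Each camera call takes 0.05 s, during which the arm holds its last target. There are 200 camera calls.

## Working session

There is one attempt and no reset: what is moved stays moved. The work goes in short steps, Python scripts to look and compute and a shell command to move; the robot and the scene stay as the last step left them, time stands still between calls to the robot, and variables do not carry over. Pictures are saved under pics/ and viewed, at most 10 in all, crops included, and the job is handed in when it is done.

```bash
mkdir -p pics; python3 - <<'E'
from cell import *
import cv2,numpy as np
for n in("side","top"):
    f=grab_frame(n);cv2.imwrite(f"pics/{n}0.png",f["img"]);print(n,f["fx"],f["fy"],f["cx"],f["cy"],np.round(f["view"],4).tolist())
s=read_state();print(s["time"],s["tcp_pos"],s["ee_rot"],s["opening"],s["contact_force"])
E
```

```text
side 617.4032167552167 617.4032167552167 322.16355176397525 249.8139313571715 [[0.6846, -0.7288, 0.0156, -363.4133], [-0.3641, -0.3604, -0.8588, 265.8083], [0.6315, 0.5823, -0.5121, 1103.0709], [0.0, 0.0, 0.0, 1.0]]
top 497.40731065613767 497.40731065613767 325.60077338402357 234.5122813068073 [[-0.0019, -0.9999, 0.0155, -1.5457], [-0.996, 0.0005, -0.0891, 562.4416], [0.0891, -0.0156, -0.9959, 1126.2387], [0.0, 0.0, 0.0, 1.0]]
0.1 [185.71146692 596.47412286 230.78868297] [-4.84455763e-05  1.50317551e-01  9.88637640e-01 -4.97601978e-04] 85.5145276950507 [ 0.47976787  0.67543429 -0.42234009]
```

View pics/top0.png

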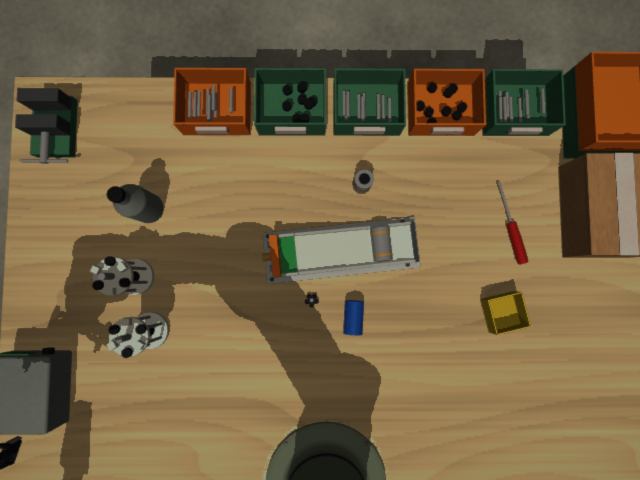

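View pics/side0.png

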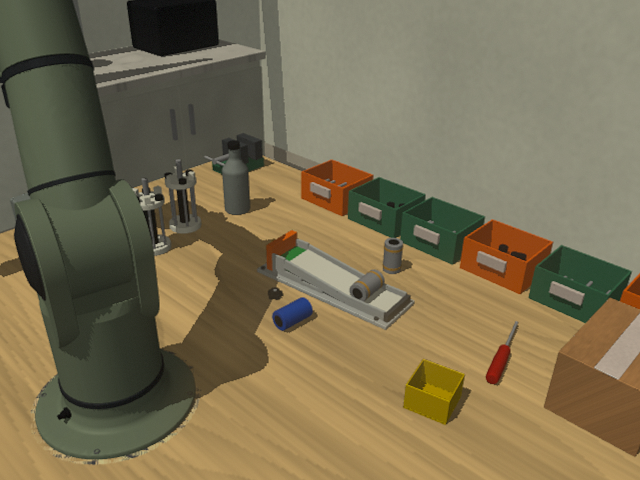

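The top view shows the ramp with the orange stop at (272,253), the sleeve at (381,241) and the lip at (413,240). The star nut is at (311,298) and the spare at (364,180). I'll zoom in on the ramp to measure it.

```bash
python3 - <<'E'
import cv2
a=cv2.imread("pics/top0.png")[205:295,250:430];cv2.imwrite("pics/c1.png",cv2.resize(a,None,fx=4.4,fy=4.4,interpolation=cv2.INTER_CUBIC))
a=cv2.imread("pics/side0.png")[220:335,250:420];cv2.imwrite("pics/c2.png",cv2.resize(a,None,fx=4.4,fy=4.4,interpolation=cv2.INTER_CUBIC))
E
```

```text
(no output)
```

View pics/c1.png

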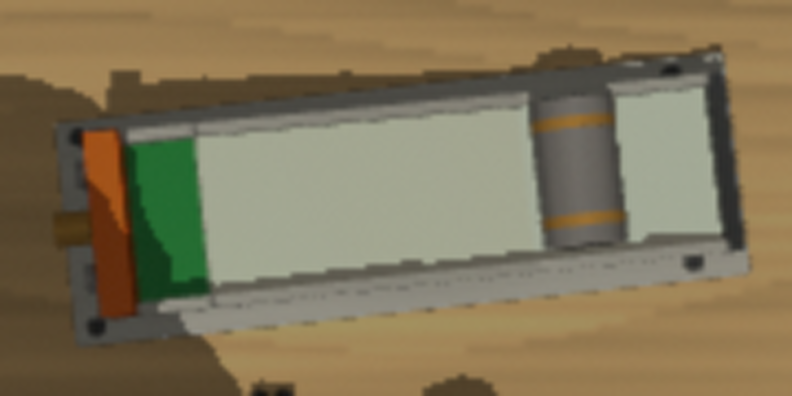

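View pics/c2.png

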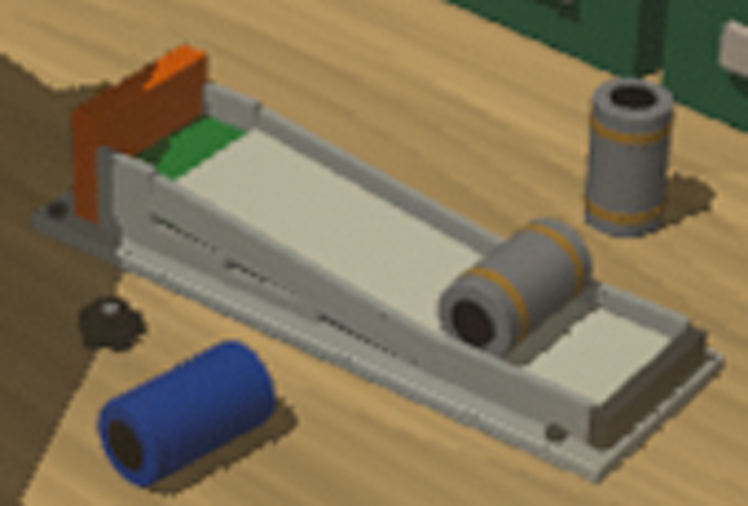

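```bash
cat > h.py <<'E'
import numpy as np
from scipy.optimize import least_squares
C={"side":(617.403,322.1636,249.8139,np.array([[0.6846,-0.7288,0.0156,-363.4133],[-0.3641,-0.3604,-0.8588,265.8083],[0.6315,0.5823,-0.5121,1103.0709]])),
"top":(497.4073,325.6008,234.5123,np.array([[-0.0019,-0.9999,0.0155,-1.5457],[-0.996,0.0005,-0.0891,562.4416],[0.0891,-0.0156,-0.9959,1126.2387]]))}
def proj(n,p):
    f,cx,cy,V=C[n];c=V@np.append(p,1);return np.array([cx+f*c[0]/c[2],cy+f*c[1]/c[2]])
def world(P,p):
    c,s=np.cos(P[2]),np.sin(P[2]);return np.array([P[0]+c*p[0]-s*p[1],P[1]+s*p[0]+c*p[1],p[2]])
E
python3 - <<'E'
from h import *
T=lambda u,v:np.array([250+(u-1.7)/4.4,205+(v-1.7)/4.4]); S=lambda u,v:np.array([250+(u-1.7)/4.4,220+(v-1.7)/4.4])
b=None
O=[("top",T(720,50),(-180,-60,b)),("top",T(750,272),(-180,60,b)),("top",T(80,345),(180,60,b)),("top",T(57,122),(180,-60,b)),
("top",T(195,137),(105,-41,43.9)),("top",T(211,293),(105,41,43.9)),("top",T(703,87),(-165,-41,20)),("top",T(722,236),(-165,41,20)),
("side",S(722,355),(-180,-60,b)),("side",S(598,480),(-180,60,b)),("side",S(35,218),(180,60,b)),("side",S(247,128),(105,-41,43.9)),("side",S(176,178),(105,41,43.9))]
def r(P):
    return np.concatenate([proj(n,world(P,(q[0],q[1],P[3] if q[2] is None else q[2])))-o for n,o,q in O])
R=least_squares(r,[530,-30,1.65,6],loss="soft_l1");P=R.x;print(P,np.degrees(P[2]));print(np.round(R.fun.reshape(-1,2),1).tolist())
for n,o in(("top",T(578.5,171)),("side",S(516,288))):
    # sleeve on mid-channel: solve x,y
    z=42
    g=least_squares(lambda q:proj(n,world(P,(q[0],q[1],z if n=="top" else 42)))-o,[-100,0]);print(n,g.x)
for k,u,v in(("spare foot",None,None),):pass
for nm,p in(("foot",(-65,0,20)),("crest",(105,0,43.9)),("seat",(119,0,61.9)),("lip",(-165,0,20))):print(nm,world(P,p))
E
```

```text
[529.08161796 -37.935157     1.67667245   7.86979545] 96.06625499554437
[[0.3, 0.0], [-0.2, 0.2], [-1.1, 0.2], [-0.9, -0.2], [-0.3, -0.3], [-0.2, 0.1], [-0.2, -0.3], [-0.2, 0.7], [2.1, 1.1], [1.3, -0.8], [-0.1, 0.3], [3.1, 0.8], [-2.9, 3.7]]
top [-91.25259765  -1.63198566]
side [-86.44511549  -3.13910251]
foot [ 535.95071566 -102.57118022   20.        ]
crest [517.9853832   66.47688049  43.9       ]
seat [516.50588524  80.39848549  61.9       ]
lip [ 546.51855829 -202.01121593   20.        ]
```

```bash
python3 -m crank '[[0.35,0,0,-1.3,0,0,7],[0.35,0,0,-1.3,0,0,7],[0.35,0,0,-1.3,0,0,7],[0.35,0,0,-1.3,0,0,7],[0.35,0,0,-1.3,0,0,7],[0.35,0,0,-1.3,0,0,7],[0.35,0,0,-1.3,0,0,7],[0.35,0,0,-1.3,0,0,7]]'
python3 -m crank '[[0.35,0,0,0,0,0,5.4],[0.35,0,0,0,0,0,5.3],[0.35,-2,0.7,0,0,0,0],[0.35,-3.8,1.3,0,0,0,0],[0.35,-3.8,1.3,0,0,0,0],[0.35,-3.8,1.3,0,0,0,0],[0.35,-3.8,1.3,0,0,0,0],[0.35,-3.8,1.3,0,0,0,0]]'
```

```text
time: 0.77
tcp_pos: [185.7, 596.6, 335.7]
ee_rot: [0.0, 0.599, 0.801, -0.0]
contact_force: [0.3, -0.9, -0.5]
opening: 29.8
gripper_force: 0.0
time: 1.43
tcp_pos: [279.7, 393.4, 335.1]
ee_rot: [-0.0, 0.669, 0.743, -0.0]
contact_force: [0.5, 0.6, -0.0]
opening: 29.9
gripper_force: 0.0
```

```bash
python3 -m crank '[[0.35,-3.8,1.3,0,0,0,0],[0.35,-3.8,1.3,0,0,0,0],[0.35,-3.8,1.3,0,0,0,0],[0.35,-3.8,1.3,0,0,0,0],[0.35,-3.8,1.3,0,0,0,0],[0.35,-3.8,1.3,0,0,0,0],[0.35,-3.8,1.3,0,0,0,0],[0.35,-3.8,1.3,0,0,0,0]]'
python3 -m crank '[[0.35,-3.8,1.3,0,0,0,0],[0.35,-3.8,1.3,0,0,0,0],[0.35,-3.8,1.3,0,0,0,0],[0.35,-3.8,1.3,0,0,0,0],[0.35,-3.8,1.3,0,0,0,0],[0.35,-3.8,1.3,0,0,0,0],[0.35,-3.8,1.3,2,0,0,0],[0.35,-2.2,0.7,3.5,0,0,0]]'
python3 -m crank '[[0.35,0,0,4,0,0,0],[0.35,0,0,4,0,0,0],[0.35,0,0,4,0,0,0],[0.35,0,0,3,0,0,0],[0.35,0,0,0,0,0,0],[0.35,0,0,0,0,0,0]]'
cat > st.py <<'E'
from h import *
from cell import *
P=[529.08,-37.94,1.6767]
s=read_state();d=np.array(s["tcp_pos"]);c,sn=np.cos(P[2]),np.sin(P[2]);e=d[:2]-P[:2]
print("ramp frame TCP",c*e[0]+sn*e[1],-sn*e[0]+c*e[1],d[2],"quat",np.round(s["ee_rot"],4),s["opening"])
E
python3 st.py
python3 - <<'E'
from cell import *
import cv2
a=grab_frame("side")["img"][180:335,250:450];a=cv2.resize(a,None,fx=3.8,fy=3.8);cv2.imwrite("pics/s1.png",a)
a=grab_frame("top")["img"];cv2.imwrite("pics/t1.png",a)
E
```

```text
time: 2.1
tcp_pos: [414.8, 102.0, 335.4]
ee_rot: [-0.0, 0.669, 0.743, 0.0]
contact_force: [-0.1, 1.4, 0.1]
opening: 29.8
gripper_force: 0.0
time: 2.77
tcp_pos: [543.0, -173.7, 283.4]
ee_rot: [0.002, 0.67, 0.743, 0.001]
contact_force: [2.2, 0.2, 1.1]
opening: 29.7
gripper_force: 0.0
time: 3.27
tcp_pos: [540.4, -169.7, 131.7]
ee_rot: [-0.001, 0.669, 0.743, -0.001]
contact_force: [0.8, -0.3, 0.4]
opening: 29.7
gripper_force: 0.0
ramp frame TCP -132.18105575007843 2.713702460550458 131.6833876629111 quat [-0.0009  0.6693  0.743  -0.0008] 29.739906106358884
```

View pics/s1.png

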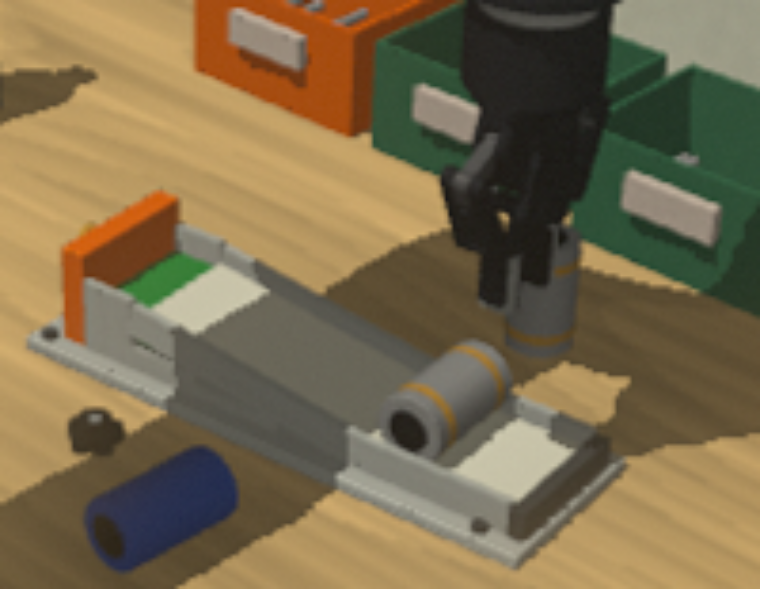

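The side view shows the gripper over the landing behind the sleeve, with finger tips at (495,300) and (535,280) and the sleeve untouched at (445,400). I'll shift back 6 mm and go down.

```bash
python3 -m crank '[[0.35,-0.6,0.25,0,0,0,0],[0.35,0,0,2,0,0,0],[0.35,0,0,3,0,0,0],[0.35,0,0,2,0,0,0],[0.35,0,0,1,0,0,0],[0.35,0,0,0,0,0,0],[0.35,0,0,0,0,0,0]]'
python3 st.py
```

```text
time: 3.95
tcp_pos: [544.7, -175.7, 53.2]
ee_rot: [0.001, 0.669, 0.743, 0.0]
contact_force: [0.1, -0.4, 0.6]
opening: 29.8
gripper_force: 0.0
ramp frame TCP -138.6330319361817 -0.9830247147368159 53.15196743060889 quat [5.000e-04 6.692e-01 7.431e-01 2.000e-04] 29.816856594930016
```

```bash
python3 -m crank '[[0.35,0,0,1,0,0,0],[0.35,0,0,1,0,0,0],[0.35,0,0,0.5,0,0,0],[0.35,0,0,0,0,0,0],[0.35,0,0,0,0,0,0]]'
python3 st.py
python3 - <<'E'
from cell import *
import cv2
a=grab_frame("side")["img"][180:335,250:450];a=cv2.resize(a,None,fx=3.8,fy=3.8);cv2.imwrite("pics/s2.png",a)
E
```

```text
time: 4.37
tcp_pos: [543.9, -175.2, 26.8]
ee_rot: [-0.0, 0.669, 0.743, -0.0]
contact_force: [0.3, -0.4, -0.1]
opening: 29.9
gripper_force: 0.0
ramp frame TCP -138.07987887159206 -0.26157840202054494 26.795939737766904 quat [-2.000e-04  6.691e-01  7.432e-01 -1.000e-04] 29.934510911978737
```

View pics/s2.png

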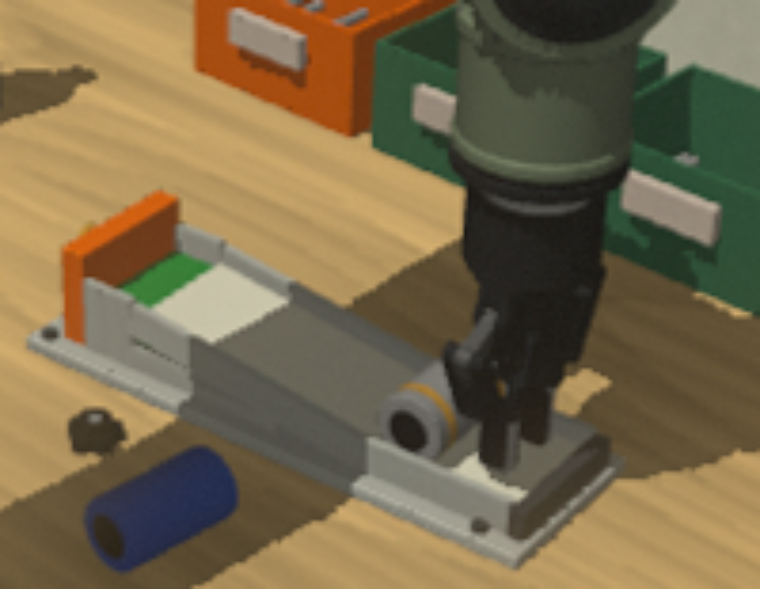

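```bash
python3 -m crank '[[0.35,0.2,0,0,0,0,0],[0.35,0.2,0,0,0,0,0],[0.35,0.15,0,0,0,0,0],[0.35,0.15,0,0,0,0,0],[0.35,0.15,0,0,0,0,0],[0.35,0.15,0,0,0,0,0],[0.35,0.15,0,0,0,0,0],[0.35,0.15,0,0,0,0,0]]'
python3 -m crank '[[0.35,0.15,0,0,0,0,0],[0.35,0.15,0,0,0,0,0],[0.35,0.15,0,0,0,0,0],[0.35,0.2,0,0,0,0,0],[0.35,0.2,0,0,0,0,0],[0.35,0.2,0,0,0,0,0],[0.35,0.2,0,0,0,0,0],[0.35,0.2,0,0,0,0,0]]'
python3 -m crank '[[0.35,0.2,0,0,0,0,0],[0.35,0.2,0,0,0,0,0],[0.35,0.2,0,0,0,0,0],[0.35,0.2,0,-0.03,0,0,0],[0.35,0.2,0,-0.03,0,0,0],[0.35,0.2,0,-0.03,0,0,0],[0.35,0.2,0,-0.03,0,0,0],[0.35,0.2,0,-0.03,0,0,0]]'
python3 st.py
python3 - <<'E'
from cell import *
import cv2
a=grab_frame("side")["img"][180:335,250:450];a=cv2.resize(a,None,fx=3.8,fy=3.8);cv2.imwrite("pics/s3.png",a)
E
```

```text
time: 5.08
tcp_pos: [542.7, -162.1, 27.0]
ee_rot: [0.0, 0.669, 0.743, -0.0]
contact_force: [-0.7, 0.4, -0.4]
opening: 30.4
gripper_force: 0.0
time: 5.75
tcp_pos: [541.1, -147.6, 26.9]
ee_rot: [-0.0, 0.669, 0.743, -0.0]
contact_force: [-0.1, -0.7, -0.9]
opening: 30.1
gripper_force: 0.1
time: 6.42
tcp_pos: [539.6, -131.9, 28.6]
ee_rot: [0.0, 0.669, 0.743, -0.0]
contact_force: [-0.6, -0.9, 0.2]
opening: 29.5
gripper_force: 0.7
ramp frame TCP -94.57558410475218 -0.5015551108112248 28.576586922229055 quat [ 2.000e-04  6.691e-01  7.431e-01 -0.000e+00] 29.538418630768632
```

View pics/s3.png

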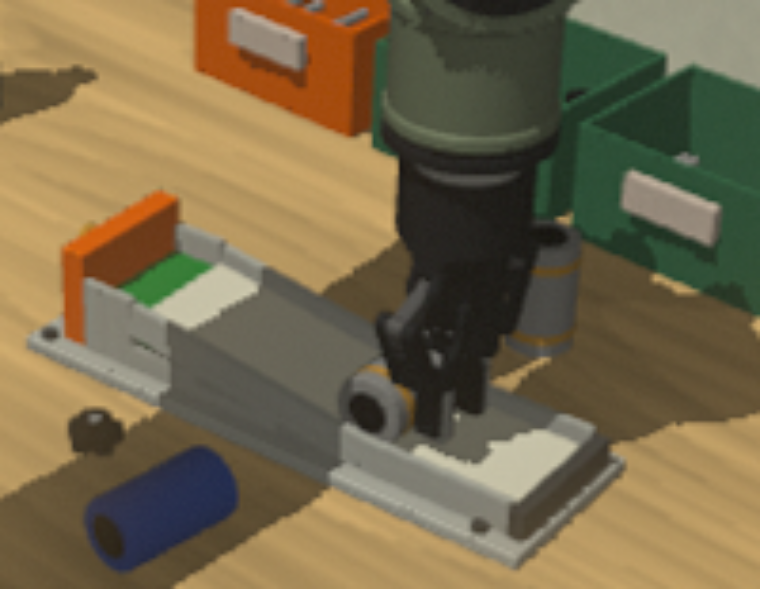

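The sleeve's end is at (375,405), with the fingers right behind it at (435,430) and the sleeve square in the channel. I'll keep pushing, rising with the slope.

```bash
python3 -m crank '[[0.35,0.25,0,-0.035,0,0,0],[0.35,0.25,0,-0.035,0,0,0],[0.35,0.25,0,-0.035,0,0,0],[0.35,0.25,0,-0.035,0,0,0],[0.35,0.25,0,-0.035,0,0,0],[0.35,0.25,0,-0.035,0,0,0],[0.35,0.25,0,-0.035,0,0,0],[0.35,0.25,0,-0.035,0,0,0]]'
python3 -m crank '[[0.35,0.25,0,-0.035,0,0,0],[0.35,0.25,0,-0.035,0,0,0],[0.35,0.25,0,-0.035,0,0,0],[0.35,0.25,0,-0.035,0,0,0],[0.35,0.25,0,-0.035,0,0,0],[0.35,0.25,0,-0.035,0,0,0],[0.35,0.25,0,-0.035,0,0,0],[0.35,0.25,0,-0.035,0,0,0]]'
python3 -m crank '[[0.35,0.25,0,-0.035,0,0,0],[0.35,0.25,0,-0.035,0,0,0],[0.35,0.25,0,-0.035,0,0,0],[0.35,0.25,0,-0.035,0,0,0],[0.35,0.25,0,-0.035,0,0,0],[0.35,0.25,0,-0.035,0,0,0],[0.35,0.25,0,-0.035,0,0,0],[0.35,0.25,0,-0.035,0,0,0]]'
python3 st.py
python3 - <<'E'
from cell import *
import cv2
a=grab_frame("side")["img"][180:335,250:450];a=cv2.resize(a,None,fx=3.8,fy=3.8);cv2.imwrite("pics/s4.png",a)
E
```

```text
time: 7.13
tcp_pos: [537.4, -111.8, 31.3]
ee_rot: [0.0, 0.669, 0.743, -0.0]
contact_force: [0.3, -1.5, 0.9]
opening: 29.9
gripper_force: 0.7
time: 7.8
tcp_pos: [535.3, -91.9, 34.1]
ee_rot: [0.0, 0.669, 0.743, -0.0]
contact_force: [0.8, -2.7, 1.3]
opening: 29.9
gripper_force: 0.7
time: 8.47
tcp_pos: [533.2, -72.0, 36.9]
ee_rot: [-0.0, 0.669, 0.743, -0.0]
contact_force: [-0.5, -1.6, 0.3]
opening: 30.0
gripper_force: 0.7
ramp frame TCP -34.28163269475414 -0.5031533135816586 36.882665539000755 quat [-0.      0.6691  0.7432 -0.    ] 30.036855395720803
```

View pics/s4.png

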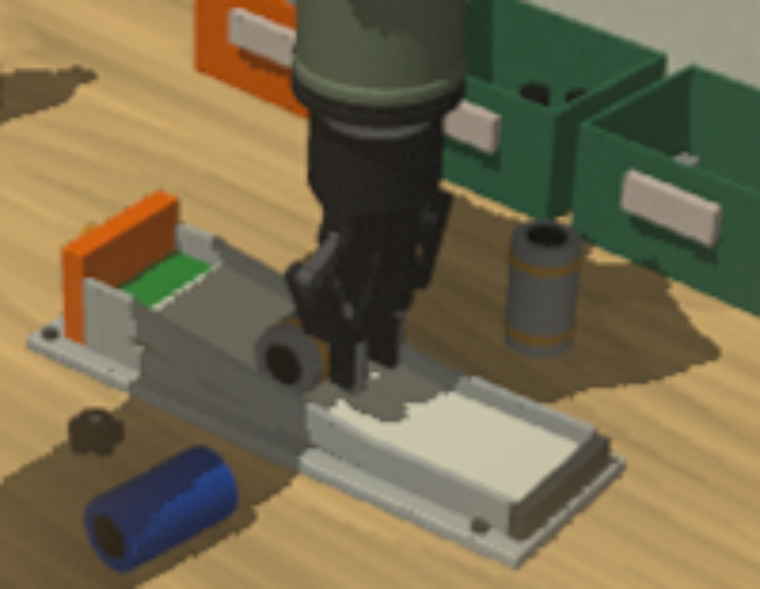

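The sleeve's end is at (290,358) on the slope, with the fingers touching it at (345,375) and about 1.6 N of push. I'll continue.

```bash
python3 -m crank '[[0.35,0.25,0,-0.035,0,0,0],[0.35,0.25,0,-0.035,0,0,0],[0.35,0.25,0,-0.035,0,0,0],[0.35,0.25,0,-0.035,0,0,0],[0.35,0.25,0,-0.035,0,0,0],[0.35,0.25,0,-0.035,0,0,0],[0.35,0.25,0,-0.035,0,0,0],[0.35,0.25,0,-0.035,0,0,0]]'
python3 -m crank '[[0.35,0.25,0,-0.035,0,0,0],[0.35,0.25,0,-0.035,0,0,0],[0.35,0.25,0,-0.035,0,0,0],[0.35,0.25,0,-0.035,0,0,0],[0.35,0.25,0,-0.035,0,0,0],[0.35,0.25,0,-0.035,0,0,0],[0.35,0.25,0,-0.035,0,0,0],[0.35,0.25,0,-0.035,0,0,0]]'
python3 -m crank '[[0.35,0.25,0,-0.035,0,0,0],[0.35,0.25,0,-0.035,0,0,0],[0.35,0.25,0,-0.035,0,0,0],[0.35,0.25,0,-0.035,0,0,0],[0.35,0.25,0,-0.035,0,0,0],[0.35,0.25,0,-0.035,0,0,0],[0.35,0.25,0,-0.035,0,0,0],[0.35,0.25,0,-0.035,0,0,0]]'
python3 -m crank '[[0.35,0.25,0,-0.035,0,0,0],[0.35,0.25,0,-0.035,0,0,0],[0.35,0.25,0,-0.035,0,0,0],[0.35,0.25,0,-0.035,0,0,0],[0.35,0.25,0,-0.035,0,0,0],[0.35,0.25,0,-0.035,0,0,0],[0.35,0.25,0,-0.035,0,0,0],[0.35,0.25,0,-0.035,0,0,0]]'
python3 st.py
```

```text
time: 9.18
tcp_pos: [531.1, -52.1, 39.7]
ee_rot: [0.0, 0.669, 0.743, -0.0]
contact_force: [-0.2, -1.2, 0.3]
opening: 30.3
gripper_force: 0.7
time: 9.85
tcp_pos: [529.0, -32.2, 42.5]
ee_rot: [-0.0, 0.669, 0.743, -0.0]
contact_force: [-1.6, -0.7, 1.1]
opening: 30.0
gripper_force: 0.7
time: 10.52
tcp_pos: [526.9, -12.3, 45.3]
ee_rot: [-0.0, 0.669, 0.743, -0.0]
contact_force: [-0.3, -1.8, 1.1]
opening: 29.9
gripper_force: 0.7
time: 11.18
tcp_pos: [524.8, 7.6, 48.1]
ee_rot: [0.0, 0.669, 0.743, -0.0]
contact_force: [-0.3, -2.4, 0.6]
opening: 30.1
gripper_force: 0.7
ramp frame TCP 45.7111096935883 -0.5751031825379886 48.077701199940826 quat [ 0.      0.6691  0.7432 -0.    ] 30.113142787460845
```

```bash
python3 -m crank '[[0.35,0.25,0,-0.035,0,0,0],[0.35,0.25,0,-0.035,0,0,0],[0.35,0.25,0,-0.035,0,0,0],[0.35,0.25,0,-0.035,0,0,0],[0.35,0.25,0,-0.035,0,0,0],[0.35,0.25,0,-0.035,0,0,0],[0.35,0.2,0,-0.03,0,0,0],[0.35,0.15,0,-0.03,0,0,0]]'
python3 -m crank '[[0.35,0.15,0,-0.03,0,0,0],[0.35,0.15,0,-0.03,0,0,0],[0.35,0.15,0,-0.03,0,0,0],[0.35,0.15,0,-0.03,0,0,0],[0.35,0.15,0,0,0,0,0],[0.35,0.15,0,0,0,0,0],[0.35,0.15,0,0,0,0,0],[0.35,0.15,0,0,0,0,0]]'
python3 st.py
python3 - <<'E'
from cell import *
import cv2
a=grab_frame("side")["img"][180:335,230:430];a=cv2.resize(a,None,fx=3.8,fy=3.8);cv2.imwrite("pics/s5.png",a)
E
```

```text
time: 11.85
tcp_pos: [522.9, 26.0, 50.7]
ee_rot: [-0.0, 0.669, 0.743, -0.0]
contact_force: [0.1, -2.0, 0.7]
opening: 29.4
gripper_force: 0.8
time: 12.52
tcp_pos: [521.6, 37.9, 51.9]
ee_rot: [-0.0, 0.669, 0.743, -0.0]
contact_force: [-0.1, 0.4, -0.1]
opening: 30.0
gripper_force: 0.0
ramp frame TCP 76.23764196794764 -0.580748610150926 51.909451365224385 quat [-1.000e-04  6.690e-01  7.432e-01 -0.000e+00] 30.007107703026627
```

View pics/s5.png

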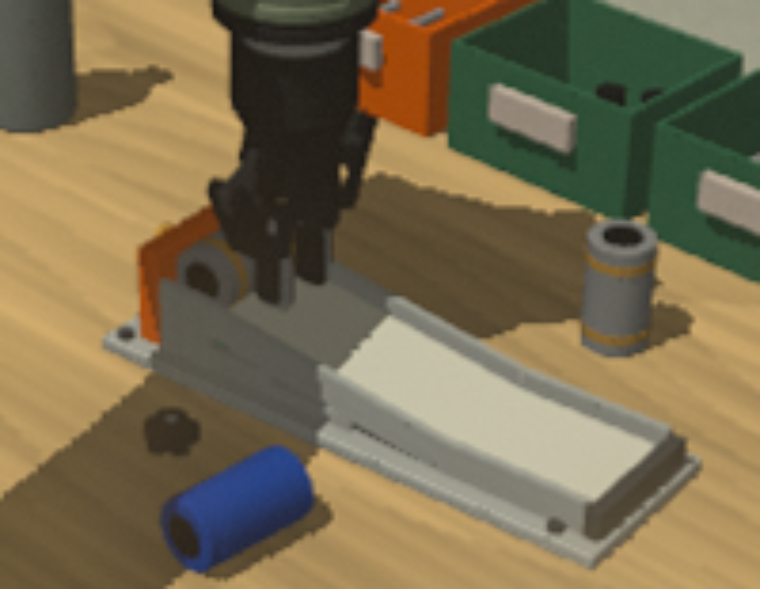

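The sleeve is at (212,275) against the stop with the fingers clear of it and no contact force, so it has dropped into the seat. I'll back off, rise and check from above.

```bash
python3 -m crank '[[0.35,-1,0,0,0,0,0],[0.35,-1,0,-1,0,0,0],[0.35,-1,0,-2,0,0,0],[0.35,-1,0,-3,0,0,0],[0.35,-2,0,-3,0,0,0],[0.35,-3,0,-3,0,0,0],[0.35,-3,0,-3,0,0,0],[0.35,-3,0,-2,0,0,0]]'
python3 -m crank '[[0.35,-3,-1,-2,0,0,0],[0.35,-3,-1,-1,0,0,0],[0.35,-3,-1,0,0,0,0],[0.35,-1,0,0,0,0,0],[0.35,0,0,0,0,0,0],[0.35,0,0,0,0,0,0]]'
python3 - <<'E'
from cell import *
import cv2,numpy as np
a=grab_frame("top")["img"][205:295,250:390];b=grab_frame("side")["img"][220:310,250:390]
f=lambda i:cv2.resize(i,None,fx=4.4,fy=3.3*4.4/3.3,interpolation=cv2.INTER_CUBIC)[:300]
cv2.imwrite("pics/e.png",np.vstack([f(a)[:300],f(b)[:300]]))
E
```

```text
time: 13.23
tcp_pos: [537.1, -113.4, 224.4]
ee_rot: [0.001, 0.67, 0.743, 0.001]
contact_force: [0.3, 0.6, -0.5]
opening: 30.0
gripper_force: 0.0
time: 13.73
tcp_pos: [517.3, -214.1, 251.2]
ee_rot: [-0.0, 0.67, 0.742, -0.0]
contact_force: [-0.0, 0.0, -0.5]
opening: 30.0
gripper_force: 0.0
```

View pics/e.png

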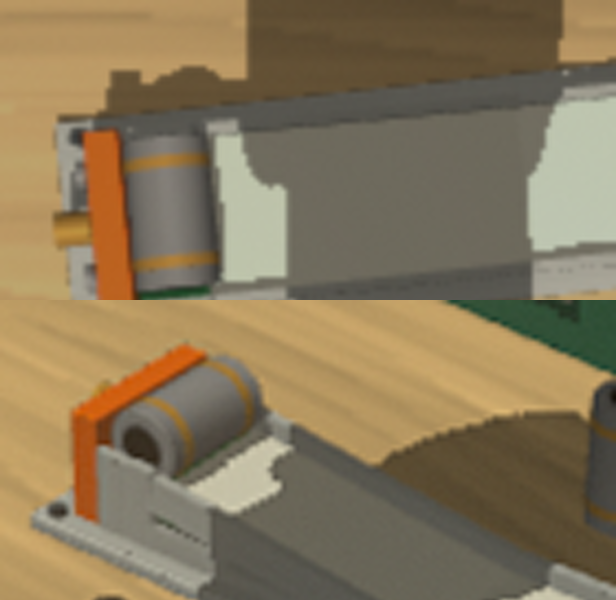

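The sleeve lies square in the seat against the stop, with its band midpoint at crop (170,211). The rails keep its y within ±3 mm. I'll hand it in.

```bash
python3 -c "
from cell import *
print(sign_off())"
```

```text
the job is handed in; nothing more can be done
None
```

The sleeve was pushed slowly up the slope and dropped into the green seat against the orange stop; the gripper is clear and the job is handed in at about 14 s, with no verdict returned.

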